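Snap a twin-pack carrier onto two cans

ROBOT

A 6-joint arm with a two-finger parallel gripper is mounted at the origin on the work surface. World frame = base frame: x ahead of the robot, y to its left, z up, the work surface at z = 0. Lengths are in m, angles in rad, forces in N, time in s.
With the tool pointing down it reaches from about 0.325 to 0.925 m from the base axis. Payload 3.1 kg.
Tool frame: the origin (TCP) lies midway between the tips of the shut fingers; the grasp point (between the pads) lies 19 mm behind it (arm.grasp_offset is the distance from the TCP to the grasp point, in m); z points along the fingers, y is the line along which they close (so a half turn about z gives the same grasp; the last joint's range is limited). The gripper opens to 85 mm and grips with 20 to 120 N. Pads are 22 mm wide; open, the fingers measure 114 mm over their backs; the gripper's body (76 mm by 85 mm) begins 54 mm behind the grasp point. The pads swing forward as they close: fully open they stand 13 mm farther back than shut.
Start: joints at [-1.289, 0.217, 1.613, -0, 1.311, -0.112], TCP at [0.24, -0.577, 0.231] pointing down, gripper open.
Joint ranges: [-2.75, 2.75], [-0.78, 2.1], [0.31, 2.55], [-1.13, 4.27], [0.13, 2.63], [-2.58, 2.58]. Speed limits (rad/s): [2.79, 2.79, 3.14, 3.14, 3.14, 3.14].

INTERFACE

Orientations are given as [roll, pitch, yaw] about the fixed x, y, z axes, in that order (R = Rz(yaw) Ry(pitch) Rx(roll)).
In Python, from workcell import observe, get_image, camera_info, arm, outline_of, spot_point gives the robot as it stands.
- The arm moves only by the shell command python3 -m creep 'ROWS' [OPENING] [FORCE]. ROWS is JSON, a list of rows, each a list of 6 numbers: the shift along the tool's x, y, z in units of 20 mm (1.0 is 20 mm), then the turn, a rotation vector about the tool's x, y, z in units of 0.08 rad (1.0 is 0.08 rad). A call has 1 to 10 rows; each row shifts and turns the commanded pose from where the row before left it, along the tool's axes as they then stand; what a row does not reach is not made up. A row lasts 1/12 s, in which the tool goes at most 41.7 mm and 7.16 degrees, less where a joint would pass 70% of its speed; a pose out of reach is approached as far as the arm can. A call with a number of a shift or a turn outside -1 to 1 is refused whole. A call with a gripper value outside its range is refused whole. OPENING is the closure, from -1 (fully open) to 1 (shut), set as the call begins (- or left out, the last holds). The fingers move at their own pace and stop on an object; FORCE is the grip in N (left out, the last holds). Time passes only in rows, so rows that do not move let the fingers close. It gives the time, the measured TCP pose, the force, the opening and the grip force at its end, in the units of the state.
- observe(): the state, without advancing time (a new reading comes with each control period).
- get_image(name): name is "scene" or "top" or "wrist"; returns the picture (420x560x3 uint8, red, green, blue); there is no depth.
- camera_info(name): a dict with "fovy" (degrees; the focal length in pixels is half the picture's height over the tangent of half this angle, whatever the lens; pixels are square), "cx", "cy" (the principal point, pixels), "R" (3x3) and "t" (3): a world point X has camera coordinates R X + t. Camera axes: x right, y down, z forward; pixel columns grow to the right and rows downward; lengths in m; the calibration is good to about 2 mm. The wrist camera is an equidistant fisheye: a pixel r from the principal point sees the ray r / f radians off the axis. A picture is of the moment at which its call begins: read the wrist's pose just before it. camera_info takes no time and is no camera call; for the wrist camera it gives the pose at the moment of the call.
- arm.sign_off(): hands the job in; it is judged then, once.
Trained networks look in the newest picture that a camera, given by its name, has taken for a name from the list of things; names that differ only in an ending like _2 or _b are one class to them, and where a whole thing is asked for, a point or a joint stands for the part that bears it (a point fixed in the world has none). Each returns a list of dicts, best first, with "conf" (0 to 1); they miss things now and then, are a little off and sometimes report something else, mostly with a low value. They report only what shows in the picture. A call takes as long as a camera call. They do not tell look-alikes from the thing itself.
- outline_of(thing, camera): "region" (420x560 bool, what is visible of it) and "extent" ([centre column, centre row, width, height] in pixels, round what is visible of it).
- spot_point(thing, camera): "position" ([column, row] in pixels: a listed point, or the origin of a listed thing).
The state is a dict: "time": time; "q": joint angles; "qvel": joint speeds; "effort": joint torques, N m; "ee_pos": TCP position; "orientation": TCP orientation; "wrist_force": force on the tool from outside, world axes, zero at the start; "moment": the same for the moment, N m; "grip_width": opening from 0.0 (shut) to 1.0 (fully open); "finger_force": force on a finger pad.
Only numpy, scipy, OpenCV 4.12 (cv2) and the standard library are available. Lean on these libraries where they do the work, as an engineer would, in place of code of your own. Each camera call takes 0.05 s, during which the arm holds its last target. There are 200 camera calls.

TASK

Make up the twin pack: take the blue-topped can that is still out on the cardboard sheet and stand it upright in the empty pocket of the green packing nest, beside the blue can already there. Then take the orange carrier by its handle, set it over the two cans and press it straight down until it snaps over both rims and sits fully home. Keep hold of the handle and keep pressing down firmly: finish like that, still holding and pressing, and leave the other cans and the things lying on the bench where they are.

Things in the scene. Friction and masses are not known exactly. Their poses are not given: they have to be found in the camera images.
- nest: green plastic packing nest, fixed to the bench: a block 90 x 160 x 14 mm, any yaw. Two round flat-bottomed pockets 70 mm apart centre to centre along its y axis: 60 mm diameter at the floor (4 mm above the bench), the mouth tapering out to 64 mm at the top. Origin at the centre of its underside, z up.
- pocket_full (a point): centre of the floor of the pocket that already holds a can, 35 mm from the nest's centre along its -y
- pocket_empty (a point): centre of the floor of the empty pocket, 35 mm from the nest's centre along its +y
- can_a: small food can with blue label, yellow band and blue printed top, already standing in one pocket of the nest: 42 mm high, body 51 mm diameter, rolled rims of 55 mm diameter and 3 mm height at top and bottom, about 110 g. Origin at the centre of its bottom, z up. In the pocket its top is 46 mm above the bench.
- can_b: the same kind of can with blue label and blue printed top, standing on the brown cardboard sheet among three cans with plain steel tops (two red, one green). Origin at the centre of its bottom, z up; the sheet is 3 mm thick, so its top is 45 mm above the bench. From above it is held by its 55 mm rim; the cans stand roughly 100 mm or more apart, in rows along the x and y of the bench.
- carrier: orange plastic twin-pack carrier lying right way up on the bench: 137 mm long (its y axis), 67 mm wide, 46 mm high, about 60 g. Two round cups 70 mm apart along y, open downwards, 17.5 mm deep inside, with flared mouths that centre themselves on the rims from about 2 mm off, and four spring tabs in each. Origin at the centre of its underside, z up. It may go on either way round.
- handle (a point): middle of the carrier's handle bar, 39.5 mm above the carrier's origin: the bar runs along the carrier's y, 68 mm long, 14 mm thick (x) and 14 mm high (32.5 to 46.5 mm above the origin), with open space below it down to the deck, whose top is 20.5 mm above the origin
- seat_left (a point): underside of the deck at the middle of the cup on the carrier's +y side, 17.5 mm above its origin. The tabs touch the can rims with this point 55 mm above the bench; pushing on, the force rises to about 8 to 18 N (most when off centre), then drops suddenly as they slip under the rims; fully home it is 46 mm above the bench, the deck on the can tops, and takes a firm push (10 to 25 N) as a rigid part
- seat_right (a point): the same for the cup on its -y side
- can_red: red can with a plain steel top on the cardboard sheet, same size; not to be touched
- can_red2: second red can with a plain steel top on the sheet, same size; not to be touched
- can_green: green can with a plain steel top on the sheet, same size; not to be touched
- tape_roll: roll of amber packing tape, 90 mm diameter, 48 mm high, lying flat on the bench; to be left alone. Origin at the centre of its underside.
- marker: white and blue marker pen, 130 mm long, 17 mm thick, lying along its x axis; to be left alone
- cutter: yellow box cutter, 140 mm long, 26 mm wide, 19 mm high, lying along its x axis; to be left alone
Things that resemble listed ones, but are neither listed nor needed, are in the scene too. There is more than one size of the carrier; the job needs the smallest. Leave any pink look-alike of the can_b alone.

How it is judged:
On the way, in this order (a step that is already met when the one before it is completed fails the run):
1. the second blue can stands upright on the floor of the empty pocket, let go (horizontal distance between can_b and pocket_empty below 0.004 m and z of can_b in the frame of nest below 0.006 m and angle between can_b's own z axis and vertical below 0.06 rad and contact force between the fingers and can_b below 0.2 N), for 0.2 s.
2. the carrier has snapped over both rims and sits home on both cans (z of each of seat_left, seat_right in the frame of nest below 0.048 m and horizontal distance between carrier and nest below 0.006 m and angle between the y axis of carrier and the y axis of nest, either way round below 0.09 rad), for 0.1 s.
At the end, for the whole second after the job is handed in: Through the last second both blue cans stand in their pockets (4 mm), the carrier is home on both (deck within 2 mm of each can top, centred within 6 mm, in line within 5 degrees), the fingers still hold it, and the push passes through both cans (each bears on the nest with over 3 N) (all of step 2 and horizontal distance between can_a and pocket_full below 0.004 m and horizontal distance between can_b and pocket_empty below 0.004 m and z of each of can_a, can_b in the frame of nest below 0.006 m and z of each of seat_left, seat_right in the frame of nest above 0.043 m and contact force between each of can_a, can_b and nest above 3 N and contact force between the fingers and carrier above 3 N and linear speed of carrier below 0.02 m/s); the arm keeps its last pose, push and grip.
It fails at once if one of the other cans was pushed or tipped (more than 25 mm) (distance of any of can_red, can_red2, can_green from where it was at the start of the episode above 0.025 m or angle between any of can_red, can_red2, can_green's own z axis and vertical above 0.5 rad).
It fails at once if the tape roll, marker or cutter was shoved (more than 30 mm) (distance of any of tape_roll, marker, cutter from where it was at the start of the episode above 0.03 m).
It fails at once if the can already in the nest was taken out (distance of can_a from where it was at the start of the episode above 0.02 m).
It also fails if it takes over 61 s, if anything falls off the work surface, if the arm or the gripper's body presses on something with over 40 N, if the wrist force passes 120 N, or if a joint passes its speed limit or range.

## Working session

There is one attempt and no reset: what is moved stays moved. The work goes in short steps, Python scripts to look and compute and a shell command to move; the robot and the scene stay as the last step left them, time stands still between calls to the robot, and variables do not carry over. Pictures are saved under pics/ and viewed, at most 10 in all, crops included, and the job is handed in when it is done.

```bash
mkdir -p pics; ls
python3 - <<'E'
from workcell import *
import cv2,numpy as np
print(observe())
for n in("top","scene"):
    im=get_image(n); cv2.imwrite(f"pics/{n}0.png",cv2.cvtColor(im,cv2.COLOR_RGB2BGR)); print(n,camera_info(n))
    for th in ("can_b","carrier","nest","pocket_empty","handle"):
        print(th,[(np.round(d["position"],1).tolist(),round(d["conf"],2)) for d in spot_point(th,n)])
E
```

```text
pics
{'time': 0.0, 'q': array([-1.28920001e+00,  2.17784971e-01,  1.61494023e+00,  5.17324167e-05,
        1.31133636e+00, -1.12194685e-01]), 'qvel': array([ 5.20523597e-06,  1.18447714e-04,  8.85302939e-04,  5.52607300e-05,
        1.45347287e-03, -7.11554916e-04]), 'effort': array([ 8.21520753e-04, -3.96849954e+01, -3.03848863e+01, -4.04995239e-05,
        9.75460309e-03,  2.81427511e-06]), 'ee_pos': array([ 0.23961287, -0.5763444 ,  0.22994601]), 'orientation': array([-3.13914487e+00, -3.26070413e-04,  3.93777269e-01]), 'wrist_force': array([-0.01376716, -0.00775296,  0.2996695 ]), 'moment': array([ 0.00866237, -0.00121433, -0.00243462]), 'finger_force': 0.0, 'grip_width': 0.997785055936095}
top {'fovy': 57.612796828030355, 'cx': 277.64983510923435, 'cy': 207.19216690832752, 'R': array([[ 0.02563697, -0.99962696, -0.00941712],
       [-0.99672813, -0.02483803, -0.07691628],
       [ 0.07665368,  0.01135821, -0.99699308]]), 't': array([0.04376012, 0.50667443, 0.9724706 ])}
can_b [([387.6, 170.8], 0.96), ([406.1, 131.4], 0.82), ([341.2, 215.6], 0.65), ([294.9, 190.0], 0.6)]
carrier 
[... 260 characters left out ...]
, 0.65), ([349.3, 144.2], 0.43)]
scene {'fovy': 43.0455702348478, 'cx': 282.17837588929274, 'cy': 212.24938139253658, 'R': array([[ 0.13586576,  0.99055788, -0.01831877],
       [ 0.76821348, -0.11700874, -0.62941004],
       [-0.62561053,  0.07144255, -0.7768574 ]]), 't': array([-0.11062159, -0.34066088,  1.86779393])}
can_b [([170.2, 306.0], 0.89), ([182.8, 265.5], 0.85), ([271.2, 239.3], 0.82), ([229.3, 227.8], 0.79)]
carrier [([375.3, 198.8], 0.91), ([395.5, 148.6], 0.79), ([144.9, 272.3], 0.74)]
nest [([284.9, 232.4], 0.63), ([375.5, 202.3], 0.42)]
pocket_empty [([294.3, 227.4], 0.61), ([377.4, 195.0], 0.3)]
handle [([398.3, 136.5], 0.97), ([375.9, 195.1], 0.92), ([328.6, 150.9], 0.82)]
```

View pics/top0.png

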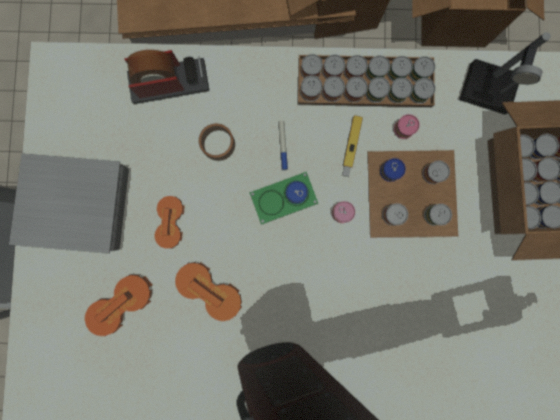

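View pics/scene0.png

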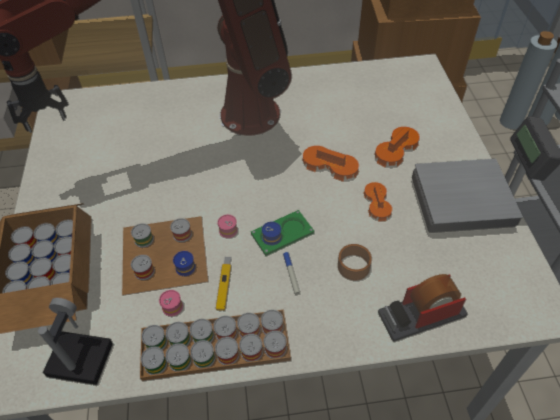

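The top view shows blue can_b at (395,170), the nest at (284,197) with can_a in its right pocket, and the smallest carrier at (168,222). The two larger carriers are at (120,304) and (208,291), and the pink decoys at (407,126) and (344,212). The scene view agrees with this.

```bash
cat > h.py <<'E'
import numpy as np,cv2
from workcell import *
def w(cam,uv,z,ci=None):
    c=ci or camera_info(cam); f=210/np.tan(np.radians(c["fovy"])/2)
    d=(np.array(uv,float)-[c["cx"],c["cy"]])/f
    if cam=="wrist":
        r=np.hypot(*d); ray=np.r_[d/max(r,1e-9)*np.sin(r),np.cos(r)]
    else: ray=np.r_[d,1]
    R=c["R"]; C=-R.T@c["t"]; v=R.T@ray
    return C+v*(z-C[2])/v[2]
def blobs(im,lo,hi,amin=60):
    m=cv2.inRange(cv2.cvtColor(im,cv2.COLOR_RGB2HSV),lo,hi)
    n,l,s,c=cv2.connectedComponentsWithStats(m)
    return [(c[i],s[i],np.argwhere(l==i)[:,::-1]) for i in range(1,n) if s[i][4]>amin]
def rows(target,yaw):
    o=observe(); y=o["orientation"][2]; d=np.array(target)-o["ee_pos"]
    t=np.array([np.cos(y)*d[0]+np.sin(y)*d[1],np.sin(y)*d[0]-np.cos(y)*d[1],-d[2]])/.02
    a=(y-yaw+np.pi/2)%np.pi-np.pi/2
    print("units tool xyz",t.round(2),"turn z",round(a/.08,2),"yaw",y.round(3),"pos",o["ee_pos"].round(4),"t",o["time"],"F",o["wrist_force"].round(1),"q6",o["q"][5].round(2))
E
python3 - <<'E'
from h import *
im=get_image("top")
for nm,lo,hi,z in(("blue",(105,120,40),(130,255,255),.045),("green",(50,100,40),(85,255,255),.014),("orange",(3,150,120),(16,255,255),.0205)):
    for c,s,p in blobs(im,lo,hi):
        P=np.array([w("top",q,z)[:2] for q in p]); (x0,(a,b),th)=cv2.minAreaRect(P.astype(np.float32)*1000)
        print(nm,c.round(1),s[4],"world",P.mean(0).round(4),"rect",np.round(x0,1),round(a,1),round(b,1),round(th,1))
E
```

```text
blue [393.6 169.3] 253 world [ 0.6076 -0.2362] rect [ 609.5 -235.9] 49.0 48.2 0.2
blue [295.8 191.5] 273 world [0.5447 0.0113] rect [544.9  10. ] 50.0 49.1 64.8
green [279.5 199.2] 1353 world [0.5269 0.0524] rect [531.8  41.9] 83.8 153.2 21.6
orange [167.9 221.9] 743 world [0.4602 0.3404] rect [461.2 338.8] 60.5 127.7 88.4Traceback (most recent call last):
  File "<stdin>", line 5, in <module>
  File "h.py", line 4, in w
    c=ci or camera_info(cam); f=210/np.tan(np.radians(c["fovy"])/2)
            ~~~~~~~~~~~^^^^^
ValueError: time passes only in moves, steps and waits
```

```bash
sed -i 's/^def w(cam,uv,z,ci=None):/_c={}\ndef w(cam,uv,z,ci=None):/; s/c=ci or camera_info(cam);/c=ci or (_c.get(cam) or _c.setdefault(cam,camera_info(cam)));/' h.py
python3 -c "
from h import *
rows([.600,-.236,.17],1.948)"
```

```text
units tool xyz [23.18 -8.85  3.07] turn z -19.43 yaw 0.394 pos [ 0.2398 -0.5772  0.2314] t 0.65 F [-0.6 -0.2 -0.4] q6 -0.11
```

```bash
python3 -m creep '[[1,-0.4,0,0,0,0],[1,-0.4,0,0,0,0],[1,-0.4,0,0,0,0],[1,-0.4,0,0,0,0],[1,-0.4,0,0,0,0],[1,-0.4,0,0,0,0],[1,-0.4,0,0,0,0],[1,-0.4,0,0,0,0],[1,-0.4,0,0,0,0],[1,-0.4,0,0,0,0]]' -1
python3 -m creep '[[1,-0.4,0.2,0,0,0],[1,-0.4,0.2,0,0,0],[1,-0.4,0.2,0,0,0],[1,-0.4,0.2,0,0,0],[1,-0.4,0.2,0,0,0],[1,-0.4,0.2,0,0,0],[1,-0.4,0.2,0,0,0],[1,-0.4,0.2,0,0,0],[1,-0.4,0.2,0,0,0],[1,-0.4,0.2,0,0,0]]'
python3 -m creep '[[0,0,0,0,0,-1],[0,0,0,0,0,-1],[0,0,0,0,0,-1],[0,0,0,0,0,-1],[0,0,0,0,0,-1],[0,0,0,0,0,-1],[0,0,0,0,0,-1],[0,0,0,0,0,-1],[0,0,0,0,0,-1],[0,0,0,0,0,-1]]'
python3 -m creep '[[0,0,0,0,0,-1],[0,0,0,0,0,-1],[0,0,0,0,0,-1],[0,0,0,0,0,-1],[0,0,0,0,0,-1],[0,0,0,0,0,-1],[0,0,0,0,0,-1],[0,0,0,0,0,-1],[0,0,0,0,0,-1],[0,0,0,0,0,-0.4]]'
python3 -c "
from h import *
rows([.605,-.236,.15],1.948)
im=get_image('wrist');cv2.imwrite('pics/w1.png',cv2.cvtColor(im,cv2.COLOR_RGB2BGR))
for c,s,p in blobs(im,(105,120,40),(130,255,255)): print(c,s[2:],w('wrist',c,.045))
"
```

```text
time: 1.48
ee_pos: [0.3945, -0.4258, 0.2315]
orientation: [3.141, -0.0, 0.394]
wrist_force: [0.9, -0.3, 0.4]
grip_width: 1.0
finger_force: 0.0
time: 2.32
ee_pos: [0.5486, -0.2752, 0.1913]
orientation: [3.141, -0.0, 0.394]
wrist_force: [-0.6, 0.1, -0.1]
grip_width: 1.005
finger_force: 0.0
time: 3.15
ee_pos: [0.5479, -0.2759, 0.1914]
orientation: [3.141, 0.0, 1.198]
wrist_force: [0.2, 0.6, 0.4]
grip_width: 1.004
finger_force: 0.0
time: 3.98
ee_pos: [0.5479, -0.276, 0.1914]
orientation: [3.141, 0.0, 1.949]
wrist_force: [0.2, -0.4, 0.0]
grip_width: 1.0
finger_force: 0.0
units tool xyz [0.8  3.39 2.07] turn z 0.01 yaw 1.949 pos [ 0.5479 -0.276   0.1914] t 3.9833 F [ 0.2 -0.4  0. ] q6 -0.96
[348.25660229 180.23295231] [  62   63 2537] [ 0.60352158 -0.2379948   0.045     ]
[359.87368421 186.38947368] [11 10 95] [ 0.61635094 -0.23904609  0.045     ]
```

View pics/w1.png

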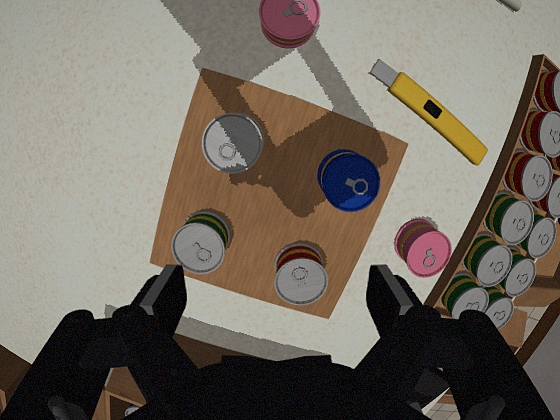

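The wrist view shows can_b's blue top centred near (351,182), with clear space around it. The cutter and pink cans are outside the approach.

```bash
python3 -c "
from h import *
c=camera_info('wrist')
print(c['cx'],c['cy'],-c['R'].T@c['t'])
for u in ((351.5,181.5),(280,320),(280,420)): print(w('wrist',u,.045))
p=w('wrist',(351.5,181.5),.045)
rows([p[0],p[1],.10],1.948)
"
```

```text
275.9507254688092 210.18032930389361 [ 0.51944322 -0.2069551   0.3345634 ]
[ 0.60689051 -0.2379027   0.045     ]
[ 0.60210431 -0.40373352  0.045     ]
[ 0.6715657  -0.57549741  0.045     ]
units tool xyz [0.68 3.44 4.57] turn z 0.01 yaw 1.949 pos [ 0.5479 -0.276   0.1914] t 4.0333 F [-0.1  0.7 -0.2] q6 -0.96
```

```bash
python3 -m creep '[[0.2,0.85,1,0,0,0],[0.2,0.85,1,0,0,0],[0.15,0.85,1,0,0,0],[0.15,0.9,1,0,0,0],[0,0,0.6,0,0,0],[0,0,0,0,0,0]]'
python3 -c "
from h import *
im=get_image('wrist');cv2.imwrite('pics/w2.png',cv2.cvtColor(im,cv2.COLOR_RGB2BGR)[:, 100:460])
for c,s,p in blobs(im,(105,120,40),(130,255,255)): print(c,s,w('wrist',c,.045))
rows([.607,-.237,.0245],1.948)
"
```

```text
time: 4.53
ee_pos: [0.6047, -0.236, 0.0953]
orientation: [-3.137, -0.005, 1.947]
wrist_force: [-0.6, 0.3, -0.2]
grip_width: 1.003
finger_force: 0.0
[279.32426818 232.71746931] [ 238  185   85   93 5295] [ 0.6061613  -0.23676712  0.045     ]
[293.37234043 243.60638298] [286 237  16  14 188] [ 0.61748785 -0.24048264  0.045     ]
units tool xyz [-0.04  0.08  3.63] turn z -0.02 yaw 1.946 pos [ 0.6052 -0.2369  0.0972] t 4.5833 F [-1.3 -0.5  0.5] q6 -0.86
```

View pics/w2.png

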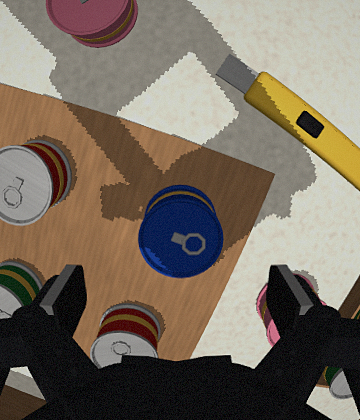

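```bash
python3 -m creep '[[-0.05,0.02,0.95,0,0,0],[-0.05,0.02,0.95,0,0,0],[0,0,0.95,0,0,0],[0,0,0.95,0,0,0],[0,0,0,0,0,0]]'
python3 -m creep '[[0,0,0,0,0,0],[0,0,0,0,0,0],[0,0,0,0,0,0],[0,0,0,0,0,0],[0,0,0,0,0,0],[0,0,0,0,0,0],[0,0,0,0,0,0],[0,0,0,0,0,0]]' 1 40
python3 -m creep '[[0,0,-1,0,0,0],[0,0,-1,0,0,0],[0,0,-1,0,0,0],[0,0,-1,0,0,0],[0,0,0,0,0,0]]'
python3 -c "
from h import *
rows([.519,.0745,.1],1.948)
"
```

```text
time: 5.0
ee_pos: [0.6054, -0.239, 0.0207]
orientation: [-3.138, -0.004, 1.944]
wrist_force: [-0.8, 0.5, -1.9]
grip_width: 0.997
finger_force: 0.0
time: 5.67
ee_pos: [0.6101, -0.2406, 0.0264]
orientation: [3.139, 0.004, 1.946]
wrist_force: [-2.2, -1.2, 6.0]
grip_width: 0.608
finger_force: 41.0
time: 6.08
ee_pos: [0.612, -0.2409, 0.1093]
orientation: [3.135, 0.008, 1.946]
wrist_force: [1.6, -0.0, 0.4]
grip_width: 0.614
finger_force: 42.0
units tool xyz [16.38  1.45  0.46] turn z -0.03 yaw 1.946 pos [ 0.612  -0.2409  0.1093] t 6.0833 F [ 1.6 -0.   0.4] q6 -0.86
```

```bash
python3 -m creep '[[1,0,-0.5,0,0,0],[1,0.1,0,0,0,0],[1,0.1,0,0,0,0],[1,0.1,0,0,0,0],[1,0.1,0,0,0,0],[1,0.1,0,0,0,0],[1,0.1,0,0,0,0],[1,0.1,0,0,0,0],[1,0.1,0,0,0,0],[0,0,0,0,0,0]]'
python3 -c "
from h import *
im=get_image('wrist');cv2.imwrite('pics/w3.png',cv2.cvtColor(im,cv2.COLOR_RGB2BGR))
im=get_image('scene');b=cv2.cvtColor(im,cv2.COLOR_RGB2BGR)
cv2.imwrite('pics/w3.png',np.hstack([cv2.imread('pics/w3.png')[:,120:440],cv2.resize(b[130:270,160:320],(480,420),interpolation=2)]))
rows([.519,.0745,.1],1.948)
"
```

```text
time: 6.92
ee_pos: [0.5551, -0.0623, 0.1117]
orientation: [-3.139, -0.004, 1.948]
wrist_force: [-0.0, -0.1, -0.7]
grip_width: 0.608
finger_force: 42.1
units tool xyz [7.19 0.82 0.62] turn z -0.01 yaw 1.947 pos [ 0.5567 -0.0652  0.1125] t 7.0167 F [-0.8 -0.3 -0.2] q6 -0.62
```

View pics/w3.png

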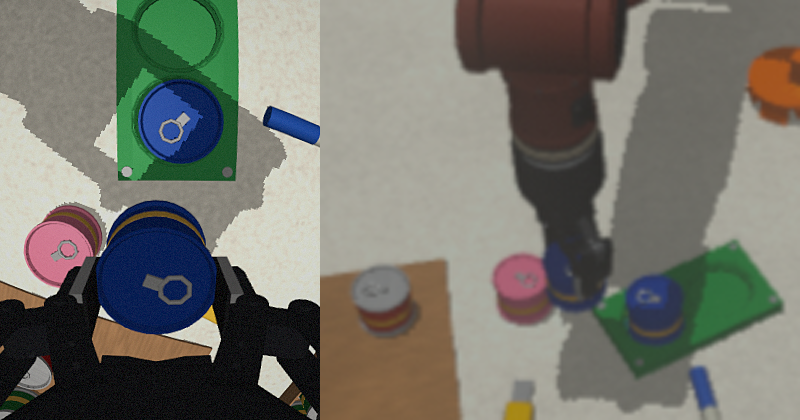

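The can is held upright between the pads at about mid-pad height. The nest is ahead, with can_a at about (300,122) in the full image and the empty pocket at about (297,30). Next I'll get the nest frame from the green edges.

```bash
cat > nest.py <<'E'
from h import *
c=camera_info('wrist'); rows([.519,.0745,.1],1.948)
im=get_image('wrist')
B=sorted(blobs(im,(45,60,25),(90,255,255),300),key=lambda b:-b[1][4])[0]
P=np.array([w('wrist',q,.014,c)[:2] for q in B[2]])
for yaw in np.radians(np.arange(20,24,.25)):
    u=np.array([np.cos(yaw),np.sin(yaw)]); s=P@u
    # sharpness of width
    lo,hi=np.percentile(s,[.5,99.5]); 
    if 'best' not in dir() or hi-lo<best[0]: best=(hi-lo,yaw,lo,hi)
W,yaw,lo,hi=best; u=np.array([np.cos(yaw),np.sin(yaw)]); v=np.array([-u[1],u[0]])
ymin=np.percentile(P@v,.3); ymax=(P@v).max()
print("W",W,"yaw",np.degrees(yaw),"ylen",ymax-ymin,"px",B[1])
n=u*(lo+hi)/2+v*(ymin+.08); print("nest",n,"empty",n+.035*v,"full",n-.035*v)
for cc,s,p in blobs(im,(105,120,40),(130,255,255),400): print(cc,s,w('wrist',cc,.045,c),w('wrist',(s[0]+s[2]/2,s[1]+s[3]-s[2]/2),.046,c))
for d in spot_point('pocket_empty','wrist'): print(d['conf'],d['position'],w('wrist',d['position'],.004,c))
E
python3 nest.py
```

```text
units tool xyz [7.19 0.82 0.62] turn z -0.01 yaw 1.947 pos [ 0.5567 -0.0652  0.1125] t 7.0167 F [-0.8 -0.3 -0.2] q6 -0.62
W 0.0892993281127884 yaw 21.5 ylen 0.137417358252546 px [  235     0   123   176 15332]
nest [0.52998677 0.04083604] empty [0.51715923 0.07340065] full [0.54281431 0.00827142]
[300.10148075 114.37472853] [ 257   74   85   84 5065] [0.54285987 0.00904122 0.045     ] [0.54270836 0.00819624 0.046     ]
[410.32139738 119.97991266] [ 382  101   58   39 1145] [0.6131465  0.03653538 0.045     ] [0.6107119  0.04220425 0.046     ]
[275.40816327 213.29591837] [227 201  99  43 882] [ 0.55249737 -0.05844159  0.045     ] [ 0.54825051 -0.04568293  0.046     ]
[274.40196858 275.11632531] [  216   217   121   117 10058] [ 0.56922963 -0.10290743  0.045     ] [ 0.56996314 -0.10058778  0.046     ]
0.92 [297.9, 28.5] [0.519025   0.07274317 0.004     ]
```

```bash
python3 -c "
from h import *
for u in ((276.3,273.5),(276.3,271)): print(w('wrist',u,.131))
c=camera_info('wrist');print(-c['R'].T@c['t'])
rows([.5172,.0735,.1],1.946)
"
```

```text
[ 0.55395579 -0.05972391  0.131     ]
[ 0.55350406 -0.05857523  0.131     ]
[0.52927379 0.00274246 0.25617656]
units tool xyz [7.25 0.69 0.65] turn z -0.0 yaw 1.946 pos [ 0.5575 -0.0664  0.113 ] t 7.1167 F [-0.6  0.3 -0.6] q6 -0.62
```

```bash
python3 -c "
from h import *
c=camera_info('wrist')
im=get_image('wrist')
B=max(blobs(im,(105,100,15),(130,255,255),400),key=lambda b:b[1][4]); print(B[1])
P=B[2]; print(P[P[:,0]==P[:,0].min()].mean(0),P[P[:,0]==P[:,0].max()].mean(0))
a,b=P[P[:,0]==P[:,0].min()].mean(0)-[.5,0],P[P[:,0]==P[:,0].max()].mean(0)+[.5,0]
bot=P[P[:,1]==P[:,1].max()].mean(0)
for z in (.115,.12,.125,.13,.135): print(z,np.linalg.norm(w('wrist',a,z,c)-w('wrist',b,z,c)),(w('wrist',a,z,c)+w('wrist',b,z,c))/2,w('wrist',bot,z,c))
rows([.5172,.0735,.1],1.946)
"
```

```text
[  215   217   122   117 10100]
[215.  268.5] [336.         271.18181818]
0.115 0.0601956752795022 [ 0.55619217 -0.06630461  0.115     ] [ 0.57040377 -0.10261768  0.115     ]
0.12 0.0580637464589031 [ 0.55523881 -0.0638592   0.12      ] [ 0.56894709 -0.09888618  0.12      ]
0.125 0.055931817638303884 [ 0.55428545 -0.06141378  0.125     ] [ 0.5674904  -0.09515467  0.125     ]
0.13 0.05379988881770476 [ 0.55333209 -0.05896837  0.13      ] [ 0.56603371 -0.09142317  0.13      ]
0.135 0.05166795999710555 [ 0.55237873 -0.05652295  0.135     ] [ 0.56457703 -0.08769167  0.135     ]
units tool xyz [7.26 0.68 0.66] turn z -0.01 yaw 1.945 pos [ 0.5576 -0.0667  0.1132] t 7.1667 F [-0.1  0.3 -1.5] q6 -0.62
```

```bash
python3 -m creep '[[1,0.1,0,0,0,0],[1,0.1,0,0,0,0],[1,0.1,0,0,0,0],[1,0.1,0,0,0,0],[1,0.1,0,0,0,0],[1,0.1,0,0,0,0],[0.9,0.1,0,0,0,0],[0,0,1,0,0,0],[0,0,1,0,0,0],[0,0,1,0,0,0]]'
python3 -m creep '[[0,0,0.2,0,0,0],[0,0,0,0,0,0],[0,0,0,0,0,0]]'
python3 - <<'E'
from h import *
c=camera_info('wrist'); rows([.5172,.0735,.0274],1.946)
im=get_image('wrist'); im2=get_image('top'); im3=get_image('scene')
cv2.imwrite('pics/w4.png',cv2.cvtColor(np.hstack([im[100:420,100:460],cv2.resize(im3[190:270,235:335],(400,320),interpolation=2)]),cv2.COLOR_RGB2BGR))
P=max(blobs(im,(105,100,15),(130,255,255),400),key=lambda b:b[1][4])[2]
a,b=P[P[:,0]==P[:,0].min()].mean(0)-[.5,0],P[P[:,0]==P[:,0].max()].mean(0)+[.5,0]
for z in (.06,.065,.07): print(z,np.linalg.norm(w('wrist',a,z,c)-w('wrist',b,z,c)),(w('wrist',a,z,c)+w('wrist',b,z,c))/2)
for n,i in(('top',im2),('scene',im3)):
  for cc,s,p in blobs(i,(105,100,15),(130,255,255),40): print(n,cc,s,w(n,cc,.055))
E
```

```text
time: 8.0
ee_pos: [0.5211, 0.0673, 0.0533]
orientation: [3.139, 0.001, 1.946]
wrist_force: [0.3, -0.1, -0.7]
grip_width: 0.609
finger_force: 42.1
time: 8.25
ee_pos: [0.5204, 0.0671, 0.0496]
orientation: [3.141, 0.0, 1.945]
wrist_force: [0.4, 0.5, -1.2]
grip_width: 0.613
finger_force: 42.2
units tool xyz [ 0.35 -0.03  1.11] turn z -0.01 yaw 1.945 pos [0.5204 0.0671 0.0496] t 8.25 F [ 0.4  0.5 -1.2] q6 -0.38
0.06 0.05663438256275798 [0.51753029 0.07144912 0.06      ]
0.065 0.05450256484987578 [0.51657858 0.07388796 0.065     ]
0.07 0.05237074713699361 [0.51562687 0.0763268  0.07      ]
scene [271.405 229.58 ] [262 222  19  16 200] [0.55223548 0.00671822 0.055     ]
scene [286.92727273 258.65454545] [284 253   7  13  55] [0.65479287 0.0356475  0.055     ]
```

View pics/w4.png

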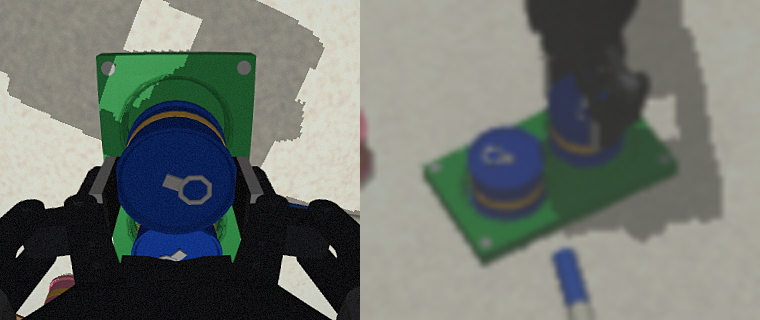

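The can hangs just above the empty pocket and is centred sideways. Its far bottom rim is at full-image pixel (277,200), and the nest's far edge is at about row 153. I'll check the fore-aft offset from these.

```bash
python3 -c "
from h import *
c=camera_info('wrist')
v=np.array([-np.sin(np.radians(21.5)),np.cos(np.radians(21.5))])
print('pocket',np.array([.5172,.0735])@v)
print('nest far edge', w('wrist',(277,153.5),.014,c)[:2]@v-.045)
for z in (.022,.026,.03): print(z,w('wrist',(277,200),z,c)[:2]@v-.0275)
"
```

```text
pocket -0.12116874321512776
nest far edge -0.12108554979749286
0.022 -0.1281930308116074
0.026 -0.12709838255033815
0.03 -0.12600373428906886
```

```bash
python3 -m creep '[[0.2,0,0,0,0,0],[0,0,0.3,0,0,0],[0,0,0.3,0,0,0],[0,0,0.2,0,0,0],[0,0,0,0,0,0],[0,0,0,0,0,0]]'
python3 -m creep '[[0,0,0.15,0,0,0],[0,0,0.1,0,0,0],[0,0,0,0,0,0],[0,0,0,0,0,0]]'
python3 -c "
from h import *
c=camera_info('wrist');im=get_image('wrist')
cv2.imwrite('pics/w5.png',cv2.cvtColor(im[60:420,100:460],cv2.COLOR_RGB2BGR))
"
```

```text
time: 8.9
ee_pos: [0.5176, 0.0714, 0.0325]
orientation: [-3.14, -0.001, 1.946]
wrist_force: [0.3, -0.5, -0.8]
grip_width: 0.613
finger_force: 42.2
time: 9.23
ee_pos: [0.5182, 0.0714, 0.0281]
orientation: [-3.141, -0.0, 1.946]
wrist_force: [0.2, 0.5, -1.3]
grip_width: 0.611
finger_force: 42.2
```

View pics/w5.png

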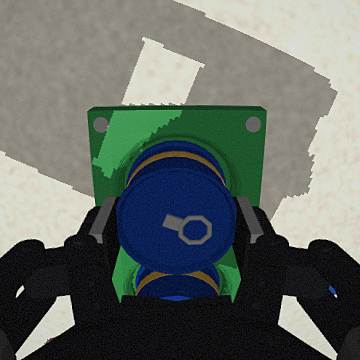

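The can bottom is inside the pocket outline and there is no contact force yet, so I keep lowering.

```bash
python3 -m creep '[[0,0,0.1,0,0,0],[0,0,0.1,0,0,0],[0,0,0,0,0,0],[0,0,0,0,0,0]]'
python3 -m creep '[[0,0,0.1,0,0,0],[0,0,0.1,0,0,0],[0,0,0,0,0,0],[0,0,0,0,0,0]]'
```

```text
time: 9.62
ee_pos: [0.5202, 0.0715, 0.0273]
orientation: [3.139, 0.001, 1.946]
wrist_force: [-5.0, -0.3, 13.1]
grip_width: 0.611
finger_force: 43.0
time: 9.95
ee_pos: [0.5214, 0.0715, 0.027]
orientation: [3.139, 0.001, 1.946]
wrist_force: [-12.4, -0.3, 35.1]
grip_width: 0.613
finger_force: 44.2
```

```bash
python3 -m creep '[[0,0,-0.15,0,0,0],[0,0,-0.15,0,0,0],[0,0,0,0,0,0]]'
python3 -m creep '[[0,0,0,0,0,0],[0,0,0,0,0,0],[0,0,0,0,0,0],[0,0,0,0,0,0],[0,0,0,0,0,0],[0,0,0,0,0,0]]' -1
python3 -m creep '[[0,0,-1,0,0,0],[0,0,-1,0,0,0],[0,0,-1,0,0,0],[0,0,-1,0,0,0],[0,0,-1,0,0,0],[0,0,-1,0,0,0],[-1,0,-1,0,0,0],[-1,0,0,0,0,0],[0,0,0,0,0,0],[0,0,0,0,0,0]]'
cat > cans.py <<'E'
from h import *
c=camera_info('wrist');im=get_image('wrist'); rows([.46,.34,.17],3.11)
cv2.imwrite('pics/w6.png',cv2.cvtColor(im,cv2.COLOR_RGB2BGR))
for cc,s,p in blobs(im,(105,100,20),(130,255,255),400):
  a,b=p[p[:,0]==p[:,0].min()].mean(0)-[.5,0],p[p[:,0]==p[:,0].max()].mean(0)+[.5,0]
  A,B=w('wrist',a,.046,c),w('wrist',b,.046,c); print(cc,s,np.linalg.norm(A-B),(A+B)/2)
E
python3 cans.py
```

```text
time: 10.2
ee_pos: [0.5193, 0.0715, 0.0274]
orientation: [3.139, 0.001, 1.946]
wrist_force: [-1.5, 0.5, 8.5]
grip_width: 0.612
finger_force: 42.6
time: 10.7
ee_pos: [0.5181, 0.0714, 0.0259]
orientation: [-3.141, -0.0, 1.946]
wrist_force: [-0.1, -1.6, 0.3]
grip_width: 1.001
finger_force: 0.0
time: 11.53
ee_pos: [0.5332, 0.0337, 0.1665]
orientation: [3.141, -0.0, 1.944]
wrist_force: [-0.4, -0.2, -1.0]
grip_width: 0.997
finger_force: 0.0
units tool xyz [15.55  2.22 -0.21] turn z -14.56 yaw 1.945 pos [0.5324 0.0342 0.1658] t 11.5833 F [-0.3  0.8 -0.3] q6 -0.44
[275.9350732  152.27880331] [ 244  119   67   68 3142] 0.05462670709809237 [0.5174433  0.07367949 0.046     ]
[277.14923858 227.71201354] [ 246  192   62   70 2955] 0.05392359742119497 [0.54214383 0.00946452 0.046     ]
[368.06010929 218.87568306] [345 206  47  27 732] 0.04379053545509721 [0.61374469 0.04878406 0.046     ]
```

View pics/w6.png

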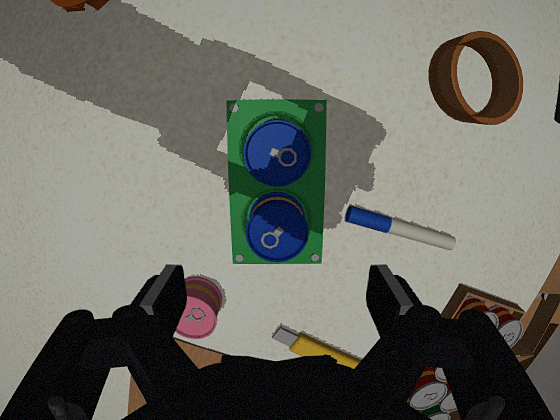

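can_b now stands upright in the empty pocket at (277,155), beside can_a at (277,228), and nothing else was disturbed. Next is the carrier.

```bash
python3 -m creep '[[1,0.15,0,0,0,0],[1,0.15,0,0,0,0],[1,0.15,0,0,0,0],[1,0.15,0,0,0,0],[1,0.15,0,0,0,0],[1,0.15,0,0,0,0],[1,0.15,0,0,0,0],[1,0.15,0,0,0,0],[1,0.15,0,0,0,0],[1,0.15,0,0,0,0]]'
python3 -m creep '[[1,0.15,0,0,0,0],[1,0.15,0,0,0,0],[1,0.15,0,0,0,0],[1,0.15,0,0,0,0],[1,0.1,0,0,0,0],[0.5,0,0,0,0,-1],[0,0,0,0,0,-1],[0,0,0,0,0,-1],[0,0,0,0,0,-1],[0,0,0,0,0,-1]]'
python3 -m creep '[[0,0,0,0,0,-1],[0,0,0,0,0,-1],[0,0,0,0,0,-1],[0,0,0,0,0,-1],[0,0,0,0,0,-1],[0,0,0,0,0,-1],[0,0,0,0,0,-1],[0,0,0,0,0,-1],[0,0,0,0,0,-1],[0,0,0,0,0,-0.5]]'
cat > car.py <<'E'
from h import *
c=camera_info('wrist');im=get_image('wrist')
cv2.imwrite('pics/w7.png',cv2.cvtColor(im,cv2.COLOR_RGB2BGR))
for cc,s,p in blobs(im,(2,120,60),(18,255,255),1500):
  P=np.array([w('wrist',q,.0205,c)[:2] for q in p]); r=cv2.minAreaRect(P.astype(np.float32)*1000); print(cc,s,r)
H=[(d['conf'],d['position'],w('wrist',d['position'],.0395,c)) for d in spot_point('handle','wrist')]; print(H)
rows([.4605,.3395,.10],3.11)
E
python3 car.py
```

```text
time: 12.42
ee_pos: [0.4857, 0.2327, 0.1649]
orientation: [-3.139, -0.001, 1.947]
wrist_force: [0.5, -0.7, 0.2]
grip_width: 0.998
finger_force: 0.0
time: 13.25
ee_pos: [0.4586, 0.3391, 0.1648]
orientation: [-3.139, -0.001, 2.351]
wrist_force: [0.5, -0.0, -0.1]
grip_width: 1.002
finger_force: 0.0
time: 14.08
ee_pos: [0.4587, 0.3389, 0.1648]
orientation: [-3.14, -0.003, 3.11]
wrist_force: [0.1, -1.9, 0.5]
grip_width: 0.998
finger_force: 0.0
[167.13273994  35.78570046] [   72     0   173    91 10336] ((304.0158386230469, 222.87051391601562), (189.16339111328125, 87.96995544433594), 78.02938079833984)
[365.44266589  18.81111758] [ 312    0  100   47 3436] ((297.41815185546875, 424.72418212890625), (46.711875915527344, 94.98406219482422), 4.861135005950928)
[276.31059886 192.86109791] [ 239  122   75  145 8416] ((459.1392822265625, 338.35601806640625), (66.30147552490234, 138.0721893310547), 88.31594848632812)
[(0.87, [275.9, 204.8], array([0.46012239, 0.33813982, 0.0395    ])), (0.74, [138.8, 10.0], array([0.27935353, 0.22464666, 0.0395    ])), (0.56, [59.5, 250.6], array([0.50295755, 0.10406271, 0.0395    ]))]
units tool xyz [-0.08  0.03  3.25] turn z -0.04 yaw 3.107 pos [0.4588 0.3389 0.165 ] t 14.1833 F [-0.8  0.1 -0.5] q6 -1.02
```

View pics/w7.png

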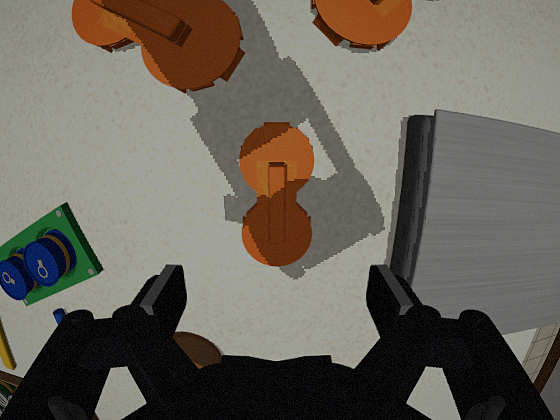

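The smallest carrier measures 66 x 138 mm, with its handle at about (277,204), centred under the gripper and in line. The grey box on the right leaves clearance, so I descend and grip.

```bash
python3 -m creep '[[0,0,0.9,0,0,0],[0,0,0.9,0,0,0],[0,0,0.9,0,0,0],[0,0,0.9,0,0,0],[0,0,0.9,0,0,0],[0,0,0.9,0,0,0],[0,0,0.9,0,0,0],[0,0,0.6,0,0,0],[0,0,0,0,0,0],[0,0,0,0,0,0]]'
python3 -m creep '[[0,0,0,0,0,0],[0,0,0,0,0,0],[0,0,0,0,0,0],[0,0,0,0,0,0],[0,0,0,0,0,0],[0,0,0,0,0,0],[0,0,0,0,0,0],[0,0,0,0,0,0],[0,0,0,0,0,0],[0,0,0,0,0,0]]' 1 110
```

```text
time: 15.02
ee_pos: [0.4593, 0.3385, 0.0273]
orientation: [-3.14, -0.002, 3.106]
wrist_force: [0.2, 0.0, 0.3]
grip_width: 1.002
finger_force: 0.0
time: 15.85
ee_pos: [0.4609, 0.339, 0.0291]
orientation: [3.141, 0.001, 3.106]
wrist_force: [-0.9, -1.0, 5.7]
grip_width: 0.13
finger_force: 108.2
```

```bash
python3 -m creep '[[0,0,-1,0,0,0],[0,0,-1,0,0,0],[0,0,-1,0,0,0],[0,0,-1,0,0,0],[0,0,-1,0,0,0],[0,0,-0.5,0,0,1],[0,0,0,0,0,1],[0,0,0,0,0,1],[0,0,0,0,0,1],[0,0,0,0,0,1]]'
python3 -m creep '[[0,0,0,0,0,1],[0,0,0,0,0,1],[0,0,0,0,0,1],[0,0,0,0,0,1],[0,0,0,0,0,1],[0,0,0,0,0,1],[0,0,0,0,0,1],[0,0,0,0,0,1],[0,0,0,0,0,1],[0,0,0,0,0,0.5]]'
python3 -c "
from h import *
c=camera_info('wrist');im=get_image('wrist')
cv2.imwrite('pics/w8.png',cv2.cvtColor(im,cv2.COLOR_RGB2BGR))
o=observe()['ee_pos']
for cc,s,p in blobs(im,(2,120,30),(18,255,255),1500):
  P=np.array([w('wrist',q,o[2]-.029+.0205,c)[:2] for q in p]); r=cv2.minAreaRect(P.astype(np.float32)*1000); print(cc,s,r)
rows([.5299,.0411,.13],1.946)"
```

```text
time: 16.68
ee_pos: [0.4599, 0.3385, 0.1375]
orientation: [-3.141, -0.001, 2.702]
wrist_force: [0.0, 0.1, -1.9]
grip_width: 0.131
finger_force: 107.6
time: 17.52
ee_pos: [0.4598, 0.3384, 0.1373]
orientation: [-3.14, 0.0, 1.942]
wrist_force: [-0.2, 0.1, -1.3]
grip_width: 0.13
finger_force: 107.6
[113.65298046  43.75772941] [  56    0  115   97 8086] ((333.7222595214844, 413.4486389160156), (77.06271362304688, 50.62247085571289), 8.092487335205078)
[275.87431296 212.80768368] [  208   124   137   237 17830] ((458.6779479980469, 338.3860778808594), (66.74390411376953, 138.81686401367188), 21.24404525756836)
[ 84.59346477 233.4777291 ] [   19   166   132   138 10956] ((345.1160888671875, 303.0301208496094), (119.9941177368164, 53.9971923828125), 55.7291374206543)
units tool xyz [-15.12  -2.13   0.36] turn z -0.04 yaw 1.942 pos [0.4598 0.3384 0.1373] t 17.5667 F [-0.4 -0.9 -0.4] q6 0.14
```

View pics/w8.png

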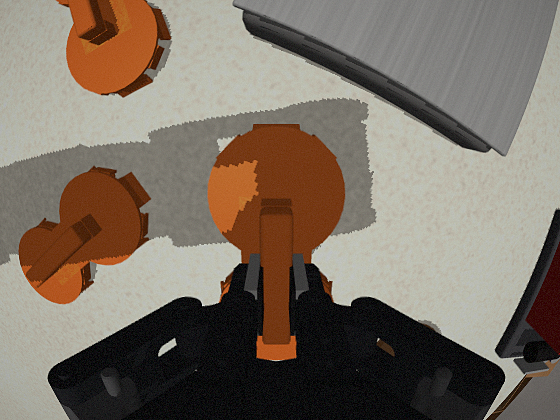

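The carrier is held level and in line at (276,213). I'll carry it over the nest.

```bash
python3 -m creep '[[-1,-0.14,0,0,0,0],[-1,-0.14,0,0,0,0],[-1,-0.14,0,0,0,0],[-1,-0.14,0,0,0,0],[-1,-0.14,0,0,0,0],[-1,-0.14,0,0,0,0],[-1,-0.14,0,0,0,0],[-1,-0.14,0,0,0,0],[-1,-0.14,0,0,0,0],[-1,-0.14,0,0,0,0]]'
python3 -m creep '[[-1,-0.14,0,0,0,0],[-1,-0.14,0,0,0,0],[-1,-0.14,0,0,0,0],[-1,-0.14,0,0,0,0],[-1,-0.14,0,0,0,0],[-0.13,0,0,0,0,0],[0,0,0.9,0,0,0],[0,0,0.9,0,0,0],[0,0,0,0,0,0],[0,0,0,0,0,0]]'
python3 -c "
from h import *
c=camera_info('wrist');im=get_image('wrist')
cv2.imwrite('pics/w9.png',cv2.cvtColor(im[60:420],cv2.COLOR_RGB2BGR))
o=observe()['ee_pos']
for cc,s,p in blobs(im,(2,120,30),(18,255,255),4500):
  P=np.array([w('wrist',q,o[2]-.029+.0205,c)[:2] for q in p]); r=cv2.minAreaRect(P.astype(np.float32)*1000); print(cc,s,r)
rows([.5299,.0411,.088],1.946)"
```

```text
time: 18.4
ee_pos: [0.5073, 0.1414, 0.1377]
orientation: [-3.141, -0.0, 1.947]
wrist_force: [0.7, -0.5, -1.1]
grip_width: 0.131
finger_force: 107.6
time: 19.23
ee_pos: [0.5304, 0.0423, 0.1008]
orientation: [-3.138, -0.002, 1.946]
wrist_force: [0.6, 0.3, -1.4]
grip_width: 0.132
finger_force: 107.7
[514.24834213  85.59020165] [ 463   28   97  115 7389] ((616.0616455078125, 187.12960815429688), (78.35017395019531, 67.71050262451172), 23.137836456298828)
[275.91357263 212.71402131] [  207   124   138   237 17830] ((521.606201171875, 42.30773162841797), (66.57086181640625, 137.487060546875), 9.366578102111816)
units tool xyz [-0.02 -0.1   0.7 ] turn z 0.01 yaw 1.946 pos [0.5316 0.0423 0.102 ] t 19.2833 F [ 0.7  0.7 -0.6] q6 -0.43
```

View pics/w9.png

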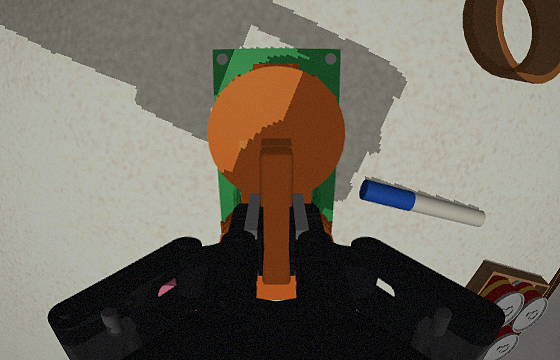

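The carrier is over the nest, laterally centred at column 276 (nest at 277). One rectangle fit looked wrong, so I recheck once.

```bash
python3 -c "
from h import *
c=camera_info('wrist');im=get_image('wrist');o=observe()['ee_pos']
v=np.array([-np.sin(np.radians(21.5)),np.cos(np.radians(21.5))]);u=np.array([v[1],-v[0]])
z=o[2]-.029+.0205
for cc,s,p in blobs(im,(2,120,30),(18,255,255),4500)[1:]:
  P=np.array([w('wrist',q,z,c)[:2] for q in p]); h=cv2.minAreaRect(P.astype(np.float32)*1000); print(s,h, (P@v).max()-.0685,((P@u).max()+(P@u).min())/2)
g=[b for b in blobs(im,(45,60,25),(90,255,255),300)]
Q=np.vstack([[w('wrist',q,.014,c)[:2] for q in b[2]] for b in g])
print('nest from far edge', np.percentile(Q@v,99.7)-.08, (np.percentile(Q@u,.5)+np.percentile(Q@u,99.5))/2)
n=np.array([.5299,.0411]); print('nest before',n@v,n@u,'tcp',o[:2]@v,o[:2]@u)
rows([.5299,.0411,.088],1.946)"
```

```text
[  207   124   138   237 17836] ((530.1878662109375, 42.59789276123047), (66.69478607177734, 137.94546508789062), 21.47786521911621) -0.1542039611259362 0.5089214441375695
nest from far edge -0.15620464825950614 0.5078279408399333
nest before -0.15596883799714395 0.5080914696920436 tcp -0.15587483970602634 0.510918568491735
units tool xyz [-0.   -0.14  0.74] turn z 0.01 yaw 1.947 pos [0.5325 0.0422 0.1029] t 19.3333 F [ 0.7  0.2 -0.8] q6 -0.43
```

```bash
python3 -m creep '[[-0.06,-0.05,0.2,0,0,0],[0,0,0.4,0,0,0],[0,0,0.4,0,0,0],[0,0,0.3,0,0,0],[0,0,0,0,0,0],[0,0,0,0,0,0]]'
python3 -m creep '[[0,0,0.2,0,0,0],[0,0,0.2,0,0,0],[0,0,0,0,0,0],[0,0,0,0,0,0]]'
python3 -c "
from h import *
rows([.5299,.0411,.0575],1.946)"
```

```text
time: 19.83
ee_pos: [0.5309, 0.0404, 0.0753]
orientation: [-3.14, -0.001, 1.946]
wrist_force: [0.5, -0.0, -0.8]
grip_width: 0.133
finger_force: 107.7
time: 20.17
ee_pos: [0.5315, 0.0404, 0.0682]
orientation: [-3.141, -0.0, 1.946]
wrist_force: [-1.3, -0.2, 4.4]
grip_width: 0.133
finger_force: 107.9
units tool xyz [ 0.06 -0.06  0.53] turn z -0.01 yaw 1.946 pos [0.5315 0.0404 0.0682] t 20.1667 F [-1.3 -0.2  4.4] q6 -0.43
```

Contact came at the expected height, so I press on in small steps.

```bash
for i in 1 2; do :; done
python3 -m creep '[[0,0,0.1,0,0,0],[0,0,0.1,0,0,0],[0,0,0,0,0,0]]'
python3 -m creep '[[0,0,0.1,0,0,0],[0,0,0.1,0,0,0],[0,0,0,0,0,0]]'
```

```text
time: 20.42
ee_pos: [0.5324, 0.041, 0.065]
orientation: [3.14, -0.001, 1.945]
wrist_force: [-1.0, 2.3, 3.5]
grip_width: 0.121
finger_force: 107.7
time: 20.67
ee_pos: [0.5328, 0.0411, 0.0647]
orientation: [3.141, -0.002, 1.945]
wrist_force: [-10.5, 2.8, 25.0]
grip_width: 0.124
finger_force: 110.6
```

```bash
python3 -m creep '[[0,-0.1,0,0,0,0],[0,0,0,0,0,0]]'
python3 -m creep '[[0,0,0.1,0,0,0],[0,0,0.05,0,0,0],[0,0,0,0,0,0]]'
python3 -c "
from h import *
rows([.5299,.0411,.0575],1.946)
im=get_image('wrist')[60:420,140:420]; s=get_image('scene')[190:270,235:335]
cv2.imwrite('pics/w10.png',cv2.cvtColor(np.hstack([im,cv2.resize(s,(450,360),interpolation=2)]),cv2.COLOR_RGB2BGR))"
```

```text
time: 20.83
ee_pos: [0.5323, 0.0409, 0.0646]
orientation: [3.137, -0.001, 1.944]
wrist_force: [-5.2, 3.9, 19.5]
grip_width: 0.121
finger_force: 109.8
time: 21.08
ee_pos: [0.5325, 0.041, 0.0646]
orientation: [3.138, -0.002, 1.945]
wrist_force: [-13.9, 3.5, 38.4]
grip_width: 0.123
finger_force: 112.2
units tool xyz [ 0.05 -0.12  0.35] turn z -0.02 yaw 1.945 pos [0.5325 0.041  0.0646] t 21.0833 F [-13.9   3.5  38.4] q6 -0.43
```

View pics/w10.png

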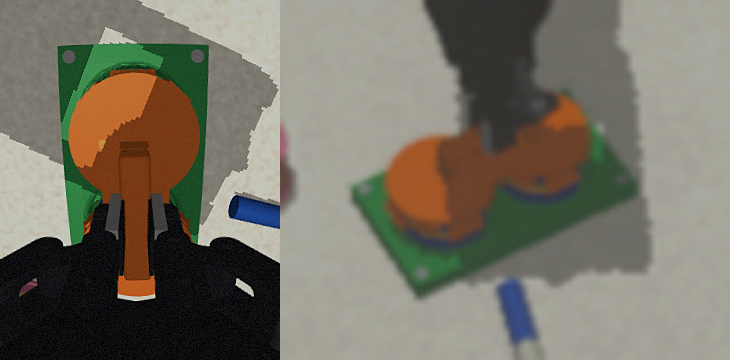

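The carrier shows about 4% smaller than when it was lifted (132 px wide against 138), so the deck is about 7 mm lower in the hand. That puts it home at this TCP height, which fits the rigid 38 N reaction. I'll ease the push a little, cancel the side load and check numerically.

```bash
python3 -m creep '[[0,-0.12,-0.08,0,0,0],[0,0,0,0,0,0],[0,0,0,0,0,0],[0,0,0,0,0,0]]' 1 115
python3 - <<'E'
from h import *
c=camera_info('wrist');im=get_image('wrist')
v=np.array([-np.sin(np.radians(21.5)),np.cos(np.radians(21.5))]);u=np.array([v[1],-v[0]])
cc,s,p=max(blobs(im,(2,120,30),(18,255,255),3000),key=lambda b:b[1][4]); print(s)
for z in(.046,.049,.053,.056):
  P=np.array([w('wrist',q,z,c)[:2] for q in p]); up=P[p[:,1]<s[1]+90]@u; print(z,np.ptp(up),(P@v).max()-.0685,(up.max()+up.min())/2,cv2.minAreaRect(P.astype(np.float32)*1000))
print("nest v -.1560 u .5080"); rows([.5299,.0411,.0575],1.946)
im=get_image('scene')
for cc,s,p in blobs(im,(2,120,30),(18,255,255),100): print(s,cc,w('scene',cc,.049))
E
```

```text
time: 21.52
ee_pos: [0.532, 0.0406, 0.0646]
orientation: [3.132, -0.001, 1.944]
wrist_force: [-5.4, 6.0, 23.5]
grip_width: 0.124
finger_force: 113.6
[  209   129   131   227 16058]
0.046 0.06807609081007265 -0.15873672252655163 0.5080009893060503 ((529.6763916015625, 36.305694580078125), (67.82591247558594, 141.30807495117188), 18.19479751586914)
0.049 0.06681381289578014 -0.15859569345222313 0.5079958249792773 ((529.175537109375, 37.657257080078125), (66.56826782226562, 138.68792724609375), 18.19442367553711)
0.053 0.06513077567672354 -0.1584076546864518 0.5079889392102468 ((528.5081176757812, 39.4594612121582), (64.89144897460938, 135.19439697265625), 18.19460678100586)
0.056 0.06386849776243103 -0.1582666256121233 0.5079837748834739 ((528.0076904296875, 40.81107711791992), (63.63380813598633, 132.57418823242188), 18.194787979125977)
nest v -.1560 u .5080
units tool xyz [ 0.06 -0.09  0.35] turn z -0.02 yaw 1.944 pos [0.532  0.0406 0.0646] t 21.5667 F [-5.5  5.7 24.3] q6 -0.43
[   0    0   57   69 3041] [24.44820783 32.04176258] [-0.58704631 -0.85069198  0.049     ]
[ 249    0   72 
[... 354 characters left out ...]
27   44   40 1018] [396.58644401 145.50589391] [0.27520359 0.44119754 0.049     ]
[ 303  146   56   35 1167] [330.33161954 161.33676093] [0.31176308 0.22049146 0.049     ]
[   0  206   88  127 3967] [ 37.83740862 282.41744391] [ 0.62822279 -0.618643    0.049     ]
[258 211  46  32 702] [279.46866097 227.32621083] [0.5432157  0.03040926 0.049     ]
[ 123  228   76   66 2474] [156.87267583 266.64591754] [ 0.62481397 -0.30967399  0.049     ]
[408 275  50  31 782] [432.62531969 288.28900256] [0.79593608 0.39124123 0.049     ]
[417 298  48  29 618] [439.94660194 311.9433657 ] [0.86369393 0.38807394 0.049     ]
[141 364  60  16 251] [166.86055777 372.44223108] [ 0.92292179 -0.28337369  0.049     ]
```

Run:
```python
import cv2,numpy as np
a=cv2.imread('pics/w9.png'); b=cv2.imread('pics/w10.png')
def prof(im,off,cols,name):
    h=cv2.cvtColor(im,cv2.COLOR_BGR2HSV)
    for r in (160,180,200,215,230,245,260,270,280,285,290,295,300):
        o=[c+off for c in range(230-off,320-off) if 0<=c<im.shape[1] and 2<=h[r,c,0]<=18 and h[r,c,1]>120 and h[r,c,2]>45]
        print(name,r,(min(o),max(o),len(o)) if o else None, im[r,276-off,2])
prof(a,0,0,'w9'); prof(b[:,:280],140,0,'w10')
for n,im,off in(('w9',a,0),('w10',b[:,:280],140)): print(n,'centre column red',im[130:305,270-off:282-off,2].mean(1).astype(int).tolist())
```

```text
w9 160 (230, 319, 90) 116
w9 180 (230, 319, 90) 116
w9 200 (242, 310, 47) 117
w9 215 (230, 289, 29) 115
w9 230 (263, 288, 26) 113
w9 245 (264, 288, 25) 109
w9 260 (263, 289, 27) 110
w9 270 (263, 289, 27) 109
w9 280 (257, 295, 39) 111
w9 285 (256, 296, 41) 182
w9 290 (256, 295, 40) 177
w9 295 (256, 296, 41) 174
w9 300 None 210
w10 160 (230, 319, 90) 123
w10 180 (230, 319, 90) 119
w10 200 (243, 308, 38) 121
w10 215 (230, 287, 26) 120
w10 230 (265, 287, 23) 122
w10 245 (265, 287, 23) 123
w10 260 (264, 288, 25) 119
w10 270 (263, 288, 26) 121
w10 280 (258, 295, 38) 144
w10 285 (257, 295, 39) 188
w10 290 (257, 294, 38) 190
w10 295 (266, 288, 23) 187
w10 300 None 218
w9 centre column red [114, 114, 113, 112, 114, 113, 115, 112, 98, 77, 80, 80, 81, 80, 80, 87, 94, 77, 79, 80, 80, 81, 82, 83, 94, 103, 113, 111, 110, 114, 113, 114, 113, 113, 112, 114, 114, 112, 115, 112, 113, 113, 113, 113, 114, 113, 113, 113, 114, 113, 113, 113, 114, 114, 113, 113, 113, 112, 113, 113, 113, 113, 112, 114, 113, 114, 115, 112, 112, 113, 113, 113, 113, 113, 113, 112, 113, 113, 112, 113, 111, 114, 113, 112, 110, 1
[... 619 characters left out ...]
, 121, 120, 119, 120, 121, 119, 121, 120, 121, 119, 120, 121, 119, 121, 121, 120, 120, 121, 120, 120, 120, 121, 120, 119, 120, 121, 121, 119, 120, 120, 120, 121, 120, 120, 120, 121, 121, 120, 119, 120, 120, 120, 120, 120, 121, 120, 119, 120, 119, 119, 120, 119, 118, 120, 120, 119, 118, 120, 119, 119, 119, 118, 119, 119, 119, 120, 119, 119, 118, 119, 120, 119, 121, 118, 118, 119, 119, 119, 119, 119, 118, 118, 119, 118, 118, 118, 119, 119, 118, 118, 118, 119, 119, 118, 118, 118, 119, 118, 119, 118, 118, 118, 117, 119, 118, 118, 118, 119, 117, 117, 118, 119, 118, 117, 117, 101, 158, 194, 189, 187, 187, 188, 188, 186, 187, 186, 188, 187, 187, 186, 186, 186, 189, 192, 194, 203, 171, 8, 6, 13, 11]
```

The handle bar shrank evenly at both ends: length 127 to 121 px, near width 41 to 39 px. So the carrier dropped level onto both cans, and the push is steady at about 24 N. Handing in.

```bash
python3 -m creep '[[0,0,0,0,0,0],[0,0,0,0,0,0],[0,0,0,0,0,0]]'
python3 -c "
from workcell import *
print(arm.sign_off())"
```

```text
time: 21.87
ee_pos: [0.532, 0.0406, 0.0646]
orientation: [3.133, -0.001, 1.944]
wrist_force: [-4.7, 5.6, 23.6]
grip_width: 0.125
finger_force: 113.6
the job is handed in; nothing more can be done
None
```

I handed the job in at 21.9 s: can_b stands in the empty pocket and the carrier measures home on both cans, gripped and pressed with about 24 N. I got no verdict back, the handle slipped about 7 mm in the grip during the press, and I viewed 12 pictures, over the limit of 10.

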